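# Slide the carrier board into its locating notches and latch it

## Task

Push the plywood carrier board, with the black stand housing standing on it, along its rails with your fingertips until you feel it drop into the locating notches, then push the red latch by its black stud round across the top of the board as far as it goes and take your hand away. Only push, without lifting the board, do not touch the housing, which must stay standing on the board, and leave the other things on the bench alone.

Things in the scene. Friction and masses are not known exactly. Their poses are not given: they have to be found in the camera images.
- rail_jig: Fixed aluminium jig, 450 x 132 x 44 mm: base plate, steel rails (tops at z = 26 mm), two side guides. Origin on the bench top, 10 mm ahead of the base plate's centre; x: sliding direction (about world +y); +y: latch side, nearest the robot; z up. Four notches 30 mm long, 8 mm deep take the board's feet, all at once, in one place only. Behind the board the rails are clear from above.
- seat (a point): Where the board's origin lies when the board is seated: x = 70, y = 0, z = 28 mm in rail_jig's frame. The board then has 5 mm play fore and aft, and stops against the notch walls: the push rises sharply.
- board: Loose plywood carrier board, 250 (x, sliding direction) x 110 x 18 mm, 0.5 to 0.7 kg, on four black feet 10 mm high, 20 mm long. Origin: centre of the panel's underside, z = 36 mm riding on the rails, 28 mm when dropped into the notches. Lies between the side guides with 1.5 mm play each side, 100 to 160 mm short of its place. Pushing it takes 3 to 9 N.
- push_edge (a point): Centre of the board's rear end face, the one to push (aluminium strip 70 x 14 mm on it); 125 mm behind the board's origin, at half the panel's thickness.
- housing: Black stand housing, 142 x 68 mm, 82 mm high, 0.22 kg, standing loose on the front part of the board. Origin under its centre, about 50 mm ahead of the board's origin; its low foot points to the board's rear end.
- latch (a joint): Hinge angle (rad) of the red latch bar, growing counter-clockwise seen from above. 0: bar points along -x of rail_jig beside the board, open; negative: swung outward; 1.57 (end stop): across the board. Starts -0.45 to 0. Stays where left; 1 to 2 N at the stud. Bar 62 mm from pivot, 16 wide, 6.5 thick, underside at z = 48.5 mm: clears the board only once that has dropped.
- latch_pivot (a point): Fixed point on the latch's hinge axis, at x = 25 mm, y = 70 mm, z = 48.5 mm in the frame of rail_jig (underside of the bar).
- latch_stud (a point): Middle of the black upright stud on the latch bar, 52 mm from the hinge axis; the stud is 12 mm thick and stands from z = 55 to z = 87 mm above the bench.
- glue: White and yellow glue bottle with orange tip, 47 mm across, 146 mm high; origin under its centre. Bystander.
- jar: White jar with red cap, 50 mm across, 66 mm high; origin under its centre. Bystander.
Things that resemble listed ones, but are neither listed nor needed, are in the scene too. What is shaped like the housing but pink is not meant.

How it is judged:
By the outcome, as a careful person would: the job done as asked, in the order asked, and still so for the second after the job is handed in, with the robot touching nothing.
It also fails if it takes over 51 s, if anything falls off the work surface, if the arm or the gripper's body presses on something with over 40 N, if the wrist force passes 120 N, or if a joint passes its speed limit or range.

## Robot

A 6-joint arm with a two-finger parallel gripper is mounted at the origin on a cart in front of the work surface, level with it; the furniture and walls round the work are solid. World frame = base frame: x ahead of the robot, y to its left, z up, the work surface at z = 0. Lengths are in m, angles in rad, forces in N, time in s.
With the tool pointing down it reaches from about 0.35 to 0.875 m from the base axis. Payload 4.2 kg.
Tool frame: the origin (TCP) lies at the very end of the fingers, on their centre line; the grasp point (between the pads) lies 19 mm behind it (r.hold_point_z is the distance from the TCP to the grasp point, in m); z points along the fingers, y is the line along which they close (so a half turn about z gives the same grasp; the last joint's range is limited). The gripper opens to 85 mm and grips with 20 to 120 N. Pads are 22 mm wide; open, the fingers measure 114 mm over their backs; the gripper's body (76 mm by 85 mm) begins 54 mm behind the grasp point. The pads swing forward as they close: fully open they stand 13 mm farther back than shut.
Start: joints at [-0.478, 0.385, 0.008, 0, -1.194, -0.259], TCP at [0.463, -0.42, 0.231] pointing down, gripper open.
Joint ranges: [-3.14, 3.14], [-1.21, 2.06], [-1.07, 1.41], [-3.16, 2.05], [-2.99, -0.16], [-3.1, 3.1]. Speed limits (rad/s): [2.79, 2.79, 3.14, 3.14, 3.14, 3.14].

## Interface

Orientations are given as [roll, pitch, yaw] about the fixed x, y, z axes, in that order (R = Rz(yaw) Ry(pitch) Rx(roll)).
In Python, from workcell import monitor, cams, r gives the robot as it stands. The module is installed in compiled form; this text tells all that it offers.
- The arm moves only by the tool arm_command, never from a script. Its argument "targets" is a list of rows, each a list of 3 entries, a list of its own where there are three numbers: the shift along the tool's x, y, z as a fraction of full scale, then the turn, a rotation vector about the tool's x, y, z as a fraction of full scale, then the closure, from 0 (fully open) to 1 (shut). In form: [[[tx, ty, tz], [ax, ay, az], hand], ...]. A call has 1 to 5 rows; each row shifts and turns the commanded pose from where the row before left it, along the tool's axes as they then stand; what a row does not reach is not made up. Full scale, the value 1, is 2.5 cm for a shift and 4 degrees for a turn. A row lasts 1/10 s, in which the tool goes at most 50 mm and 8.59 degrees, less where a joint would pass 70% of its speed; a pose out of reach is approached as far as the arm can. A call with a number of a shift or a turn outside -1 to 1 is refused whole. A call with a gripper value outside its range is refused whole. The fingers move at their own pace and stop on an object; "newtons" is the grip in N (left out, the last holds). Time passes only in rows, so rows that do not move let the fingers close. It gives the time, the measured TCP pose, the force, the opening and the grip force at its end, in the units of the state.
- monitor.get_obs(): the state, without advancing time (a new reading comes with each control period).
- cams.read_camera(name): name is "scene" or "top" or "wrist"; returns a dict with "color" (384x512x3 uint8, red, green, blue), "range_z" (384x512 float32, m along the optical axis (not along the pixel's ray), 0 where there is no reading), "K" (3x3 intrinsics, pixels), "dist_coeffs" ([k1, k2, p1, p2, k3] as OpenCV has them; the pictures are not rectified), "R" (3x3) and "t" (3): a world point X has camera coordinates R X + t. Camera axes: x right, y down, z forward; pixel columns grow to the right and rows downward; lengths in m; the calibration is good to about 2 mm. A picture is of the moment at which its call begins.
- r.close_job(): hands the job in; it is judged then, once.
The state is a dict: "time": time; "joint_pos": joint angles; "joint_vel": joint speeds; "tau": joint torques, N m; "tcp_pos": TCP position; "tool_rot": TCP orientation; "ft_force": force on the tool from outside, world axes, zero at the start; "torque": the same for the moment, N m; "width": finger opening in m; "finger_force": force on a finger pad.
Only numpy, scipy, OpenCV 4.12 (cv2) and the standard library are available. Lean on these libraries where they do the work, as an engineer would, in place of code of your own. Each camera call takes 0.05 s, during which the arm holds its last target. There are 200 camera calls.

## Working session

There is one attempt and no reset: what is moved stays moved. The work goes in short steps, Python scripts to look and compute and a tool call to move; the robot and the scene stay as the last step left them, time stands still between calls to the robot, and variables do not carry over. Pictures are saved under pics/ and viewed, at most 10 in all, crops included, and the job is handed in when it is done.

Besides the shell and the picture viewer there is one more tool, called after "Call:" as name(argument=value, ...) on one line, values as JSON. arm_command: Moves the arm, as the interface text tells. Its arguments: {"type":"object","properties":{"targets":{"type":"array","items":{"type":"array"}},"newtons":{"type":"number"}},"required":["targets"]}

```bash
mkdir -p pics; cat > h.py <<'E'
import numpy as np, cv2
from workcell import monitor, cams, r
def shot(n,f=None):
    c=cams.read_camera(n)
    np.savez(f'{n}.npz',**c)
    if f: cv2.imwrite(f'pics/{f}.png',c['color'][:,:,::-1])
    return c
def world(c):
    h,w=c['range_z'].shape
    u,v=np.meshgrid(np.arange(w),np.arange(h))
    p=cv2.undistortPoints(np.stack([u,v],-1).reshape(-1,1,2).astype(np.float32),c['K'],c['dist_coeffs']).reshape(h,w,2)
    z=c['range_z'][...,None]
    P=np.concatenate([p*z,z],-1)
    return (P-c['t'])@c['R']
E
python3 - <<'E'
from h import *
a=shot('top'); b=shot('scene')
cv2.imwrite('pics/a.png',np.hstack([cv2.resize(a['color'],(800,600))])[:,:,::-1])
cv2.imwrite('pics/b.png',cv2.resize(b['color'],(800,600))[:,:,::-1])
o=monitor.get_obs();print(o)
E
```

```text
{'time': 0.1, 'joint_pos': array([-4.78407820e-01,  3.85499959e-01,  6.78816642e-03, -4.61137572e-04,
       -1.19397537e+00, -2.58563873e-01]), 'joint_vel': array([ 0.0006828 , -0.00094462,  0.00396827,  0.00150114,  0.00038103,
        0.0017889 ]), 'tau': array([-8.07420492e-04, -3.93318880e+01,  1.88929832e+01,  4.19797495e+00,
       -2.62144393e-03,  7.63143106e-06]), 'tcp_pos': array([ 0.46244702, -0.41968592,  0.23032487]), 'tool_rot': array([ 3.13965508e+00, -6.92619051e-05, -2.30793804e+00]), 'ft_force': array([0.33245017, 0.03092018, 0.40852314]), 'torque': array([ 0.02988088,  0.01310012, -0.03464937]), 'finger_force': 0.0, 'width': 0.08525429089498238}
```

View pics/a.png

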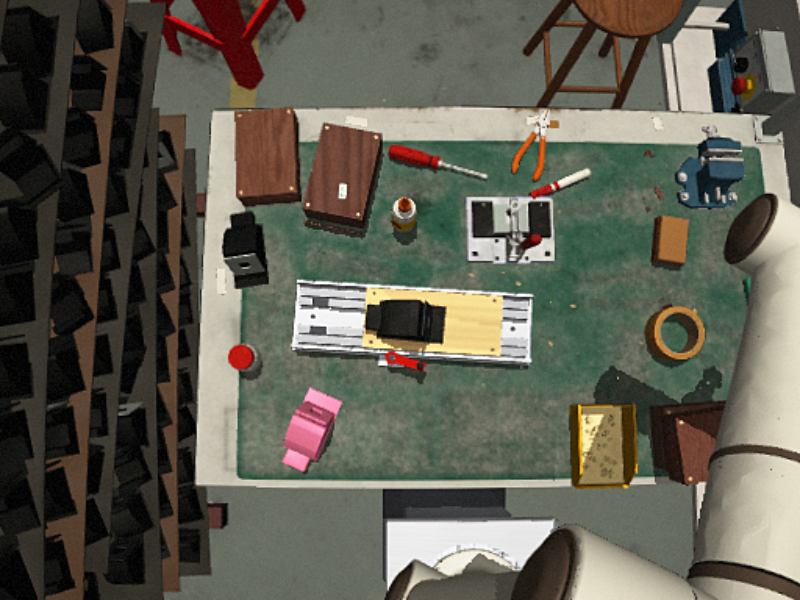

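View pics/b.png

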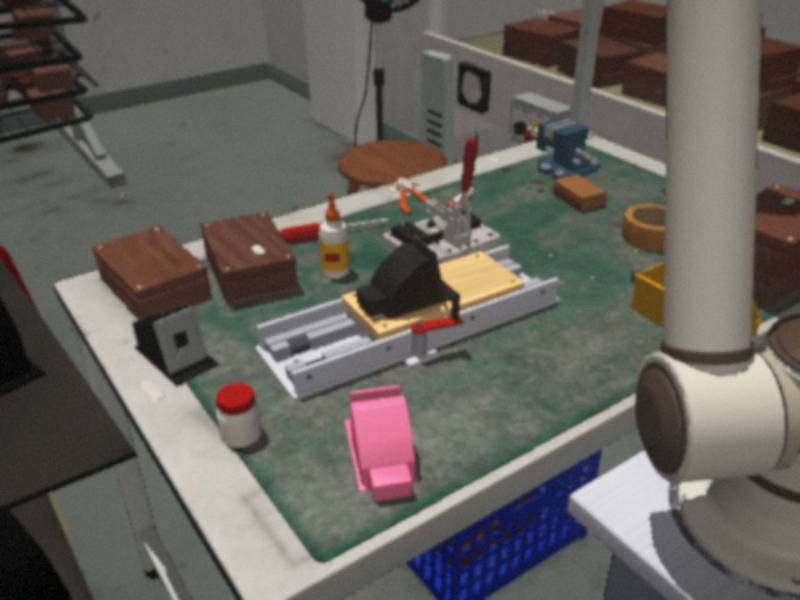

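The top view shows the jig (295–532, 280–362) with the board (rear end at about 502,325) and the black housing on it (405,320). The red latch is at (405,362), with its stud near (425,367). The housing look-alikes are the pink one at (312,430) and a grey/black part at (245,247). The one meant is the black one standing on the board.

```bash
python3 - <<'E'
from h import *
c=dict(np.load('top.npz')); P=world(c); s=384/600
col=c['color'].astype(int); hsv=cv2.cvtColor(c['color'],cv2.COLOR_RGB2HSV)
print('bench z',np.median(P[260:280,300:330,2]))
m=np.zeros((384,512),bool); m[int(270*s):int(375*s),int(285*s):int(545*s)]=1
def rect(k,n):
    q=P[k][:,:2].astype(np.float32); rc=cv2.minAreaRect(q); print(n,k.sum(),'z',np.percentile(P[k][:,2],[5,50,95]).round(4),rc, cv2.boxPoints(rc).round(4).tolist())
Z=P[...,2]
g=m&(Z>.038)&(Z<.048)&(hsv[...,1]<60)
rect(g,'guides')
b=m&(hsv[...,0]>12)&(hsv[...,0]<32)&(hsv[...,1]>50)&(Z>.045)&(Z<.062); rect(b,'board')
red=m&((hsv[...,0]<8)|(hsv[...,0]>172))&(hsv[...,1]>130); rect(red,'red')
h=m&(Z>.065)&~red; rect(h,'housing')
print('jig all');rect(m&(Z>.006)&(hsv[...,1]<60),'jig')
st=np.zeros_like(m); st[222:245,240:280]=1
st&=(Z>.06)&(Z<.1); print('stud',st.sum()); 
v,u=np.nonzero(st); [print(u[i],v[i],P[v[i],u[i]].round(4),col[v[i],u[i]]) for i in range(0,len(u),max(1,len(u)//25))]
x0,y0,x1,y1=225,165,350,240
cv2.imwrite('pics/c.png',cv2.resize(c['color'][y0:y1,x0:x1],None,fx=6,fy=6,interpolation=cv2.INTER_CUBIC)[:,:,::-1])
E
```

```text
bench z 0.002795014792345672
guides 634 z [0.04   0.0437 0.0469] ((0.5174931287765503, 0.11000938713550568), (0.4359491467475891, 0.12645232677459717), 86.23524475097656) [[0.4401000142097473, -0.10329999774694443], [0.5662999749183655, -0.11159999668598175], [0.5949000120162964, 0.32339999079704285], [0.46869999170303345, 0.33169999718666077]]
board 2263 z [0.0508 0.054  0.0574] ((0.515831708908081, 0.0727362334728241), (0.2510271370410919, 0.11193834990262985), 86.30315399169922) [[0.45190000534057617, -0.048900000751018524], [0.5636000037193298, -0.05609999969601631], [0.579800009727478, 0.19439999759197235], [0.46810001134872437, 0.20160000026226044]]
red 141 z [0.0513 0.0554 0.0591] ((0.4578823149204254, 0.1223767027258873), (0.08758196234703064, 0.0745968446135521), 18.644668579101562) [[0.40450000762939453, 0.1437000036239624], [0.42829999327659607, 0.0729999989271164], [0.5113000273704529, 0.10100000351667404], [0.48750001192092896, 0.17170000076293945]]
housing 983 z [0.0811 0.111  0.1378] ((0.4753705859184265, 0.1393924057483673), (0.11681845039129257, 0.1420135349035263), 
[... 500 characters left out ...]
886035919]]
stud 16
251 229 [0.4479 0.1463 0.0608] [ 80 103 105]
268 232 [0.4385 0.1001 0.0884] [31 53 50]
269 232 [0.4385 0.0974 0.0889] [53 43 50]
270 232 [0.4387 0.0945 0.085 ] [134  24  22]
267 233 [0.4358 0.1029 0.0887] [ 6 39 44]
268 233 [0.4359 0.1001 0.0862] [22 36 38]
269 233 [0.4359 0.0974 0.0874] [29 42 45]
270 233 [0.4359 0.0946 0.0859] [57 28 37]
267 234 [0.4331 0.1029 0.0883] [ 0 30 33]
268 234 [0.4332 0.1    0.0851] [35 44 47]
269 234 [0.4332 0.0974 0.0872] [23 35 41]
270 234 [0.4331 0.0947 0.0878] [71 21 24]
267 235 [0.4305 0.1028 0.0851] [15  3  4]
268 235 [0.4305 0.1001 0.086 ] [24 25 33]
269 235 [0.4304 0.0975 0.088 ] [39 35 38]
270 235 [0.4305 0.0947 0.0876] [104   1   2]
```

View pics/c.png

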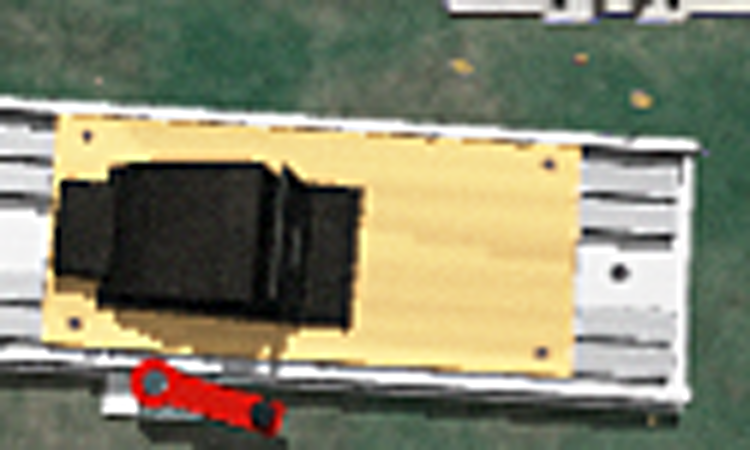

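The enlarged crop confirms the target: the black housing on the board at (210,240), the pivot at (155,382) and the stud at (265,413). Jig axis u ≈ (0.065, 0.998). The board needs to travel about 116 mm. I'll turn the tool so that tool x = −jig x and tool y = +jig y.

Call:
arm_command(targets=[[[0, 0, 0], [0, 0, -0.963], 1], [[0, 0, 0], [0, 0, -0.963], 1], [[0, 0, 0], [0, 0, -0.963], 1], [[0, 0, 0], [0, 0, -0.963], 1], [[0, 0, 0], [0, 0, -0.963], 1]], newtons=30)

```text
time: 0.6
tcp_pos: [0.4625, -0.4198, 0.2306]
tool_rot: [3.14, 0.0, -1.969]
ft_force: [0.6, 0.4, -0.9]
width: 0.0122
finger_force: 0.0
```

Call:
arm_command(targets=[[[0, 0, 0], [0, 0, -0.963], 1], [[0, 0, 0], [0, 0, -0.963], 1], [[0, 0, 0], [0, 0, -0.963], 1], [[0, 0, 0], [0, 0, -0.963], 1], [[0, 0, 0], [0, 0, -0.963], 1]])

```text
time: 1.1
tcp_pos: [0.4626, -0.4198, 0.2306]
tool_rot: [3.141, 0.001, -1.633]
ft_force: [-0.8, 0.2, 0.3]
width: 0.0004
finger_force: 0.0
```

Call:
arm_command(targets=[[[-1, -0.065, 0], [0, 0, 0], 1], [[-1, -0.065, 0], [0, 0, 0], 1], [[-1, -0.065, 0], [0, 0, 0], 1], [[-1, -0.065, 0], [0, 0, 0], 1], [[-1, -0.065, 0], [0, 0, 0], 1]])

```text
time: 1.6
tcp_pos: [0.4787, -0.2947, 0.2308]
tool_rot: [3.141, 0.0, -1.636]
ft_force: [-0.5, -0.2, 0.3]
width: 0.0006
finger_force: 0.0
```

Call:
arm_command(targets=[[[-1, -0.065, 0.5], [0, 0, 0], 1], [[-1, -0.065, 0.5], [0, 0, 0], 1], [[-1, -0.065, 0.5], [0, 0, 0], 1], [[-1, -0.065, 0.5], [0, 0, 0], 1], [[-1, -0.065, 0.5], [0, 0, 0], 1]])

```text
time: 2.1
tcp_pos: [0.4949, -0.1705, 0.168]
tool_rot: [3.141, 0.0, -1.636]
ft_force: [0.0, -0.1, -1.2]
width: -0.0
finger_force: 0.0
```

Call:
arm_command(targets=[[[-0.98, -0.07, 0], [0, 0, 0], 1], [[-0.98, -0.07, 0.6], [0, 0, 0], 1], [[-0.98, -0.07, 0.6], [0, 0, 0], 1], [[0, 0, 1], [0, 0, 0], 1], [[0, 0, 1], [0, 0, 0], 1]])

```text
time: 2.6
tcp_pos: [0.5053, -0.0977, 0.0881]
tool_rot: [-3.141, 0.0, -1.634]
ft_force: [0.1, -0.4, -0.3]
width: 0.0003
finger_force: 0.0
```

```bash
python3 - <<'E'
from h import *
c=shot('wrist','w1'); P=world(c); hsv=cv2.cvtColor(c['color'],cv2.COLOR_RGB2HSV); Z=P[...,2]
b=(hsv[...,0]>12)&(hsv[...,0]<32)&(hsv[...,1]>50)&(Z>.045)&(Z<.062)
q=P[b][:,:2].astype(np.float32)
if len(q)>10: print(b.sum(),cv2.boxPoints(cv2.minAreaRect(q)).round(4).tolist(),np.median(P[b][:,2]))
print(monitor.get_obs()['tcp_pos'])
E
```

```text
2199 [[0.3082999885082245, -0.15929999947547913], [0.3634999990463257, -0.22360000014305115], [0.5681999921798706, -0.04800000041723251], [0.5130000114440918, 0.016300000250339508]] 0.0528202664875591
[ 0.5019804  -0.09796777  0.08381919]
```

View pics/w1.png

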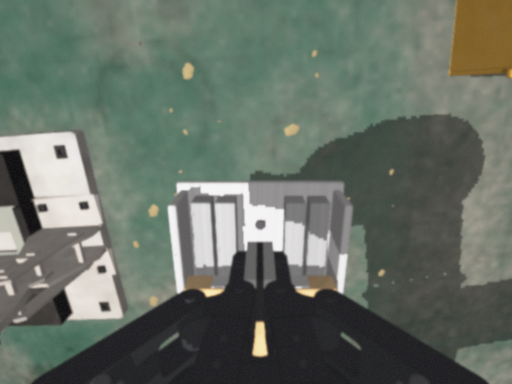

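The wrist view shows the fingers (260,260) centred between the guides (180–345), over clear rails behind the board.

Call:
arm_command(targets=[[[0, 0, 0.8], [0, 0, 0], 1], [[0, 0, 0.8], [0, 0, 0], 1], [[0, 0, 0.3], [0, 0, 0], 1], [[0, 0, 0], [0, 0, 0], 1]])

```text
time: 3.05
tcp_pos: [0.5045, -0.0988, 0.0407]
tool_rot: [3.139, -0.0, -1.636]
ft_force: [-0.5, -0.2, 0.5]
width: 0.0001
finger_force: 0.0
```

Call:
arm_command(targets=[[[0, 0, 0.25], [0, 0, 0], 1], [[-0.5, 0, 0], [0, 0, 0], 1], [[-0.4, 0, 0], [0, 0, 0], 1], [[-0.2, 0, 0], [0, 0, 0], 1], [[-0.1, 0, 0], [0, 0, 0], 1]])

```text
time: 3.55
tcp_pos: [0.5075, -0.0676, 0.0355]
tool_rot: [-3.141, 0.0, -1.634]
ft_force: [0.3, -0.0, -0.2]
width: 0.0001
finger_force: 0.0
```

Call:
arm_command(targets=[[[-0.1, 0, 0], [0, 0, 0], 1], [[-0.1, 0, 0], [0, 0, 0], 1], [[-0.1, 0, 0], [0, 0, 0], 1], [[-0.1, 0, 0], [0, 0, 0], 1], [[-0.1, 0, 0], [0, 0, 0], 1]])

```text
time: 4.05
tcp_pos: [0.5073, -0.0573, 0.0351]
tool_rot: [3.14, -0.002, -1.636]
ft_force: [0.5, -6.7, 0.6]
width: -0.0001
finger_force: 3.4
```

Call:
arm_command(targets=[[[-0.15, 0, 0], [0, 0, 0], 1], [[-0.2, 0, 0], [0, 0, 0], 1], [[-0.2, 0, 0], [0, 0, 0], 1], [[-0.2, 0, 0], [0, 0, 0], 1], [[-0.2, 0, 0], [0, 0, 0], 1]])

```text
time: 4.55
tcp_pos: [0.5085, -0.0338, 0.0351]
tool_rot: [3.139, -0.002, -1.636]
ft_force: [-0.3, -7.1, 2.2]
width: 0.0002
finger_force: 3.6
```

Call:
arm_command(targets=[[[-0.2, 0, 0], [0, 0, 0], 1], [[-0.2, 0, 0], [0, 0, 0], 1], [[-0.2, 0, 0], [0, 0, 0], 1], [[-0.2, 0, 0], [0, 0, 0], 1], [[-0.2, 0, 0], [0, 0, 0], 1]])

```text
time: 5.05
tcp_pos: [0.51, -0.009, 0.0351]
tool_rot: [3.139, -0.002, -1.636]
ft_force: [0.3, -7.3, 1.8]
width: 0.0002
finger_force: 3.7
```

Call:
arm_command(targets=[[[-0.2, 0, 0], [0, 0, 0], 1], [[-0.2, 0, 0], [0, 0, 0], 1], [[-0.2, 0, 0], [0, 0, 0], 1], [[-0.2, 0, 0], [0, 0, 0], 1], [[-0.2, 0, 0], [0, 0, 0], 1]])

```text
time: 5.55
tcp_pos: [0.5115, 0.0157, 0.0351]
tool_rot: [3.139, -0.003, -1.636]
ft_force: [-1.2, -7.4, 2.7]
width: -0.0003
finger_force: 3.9
```

Call:
arm_command(targets=[[[-0.2, 0, 0], [0, 0, 0], 1], [[-0.2, 0, 0], [0, 0, 0], 1], [[-0.15, 0, 0], [0, 0, 0], 1], [[-0.12, 0, 0], [0, 0, 0], 1], [[-0.12, 0, 0], [0, 0, 0], 1]])

```text
time: 6.05
tcp_pos: [0.5126, 0.0353, 0.0351]
tool_rot: [3.138, -0.003, -1.636]
ft_force: [-0.4, -7.9, 3.8]
width: -0.0001
finger_force: 4.0
```

Call:
arm_command(targets=[[[-0.1, 0, 0], [0, 0, 0], 1], [[-0.1, 0, 0], [0, 0, 0], 1], [[-0.1, 0, 0], [0, 0, 0], 1], [[-0.08, 0, 0], [0, 0, 0], 1]])

```text
time: 6.45
tcp_pos: [0.5132, 0.0446, 0.0351]
tool_rot: [3.138, -0.003, -1.636]
ft_force: [0.1, -7.7, 2.8]
width: -0.0001
finger_force: 4.0
```

Call:
arm_command(targets=[[[-0.08, 0, 0], [0, 0, 0], 1], [[-0.08, 0, 0], [0, 0, 0], 1], [[-0.08, 0, 0], [0, 0, 0], 1]])

```text
time: 6.75
tcp_pos: [0.5138, 0.0512, 0.0349]
tool_rot: [3.139, -0.002, -1.636]
ft_force: [-0.5, -6.3, 1.5]
width: -0.0003
finger_force: 3.4
```

Call:
arm_command(targets=[[[-0.08, 0, 0], [0, 0, 0], 1], [[-0.08, 0, 0], [0, 0, 0], 1]])

```text
time: 6.95
tcp_pos: [0.514, 0.055, 0.0348]
tool_rot: [3.138, -0.003, -1.636]
ft_force: [-0.5, -7.1, 1.1]
width: -0.0001
finger_force: 3.6
```

```bash
cat > m.py <<'E'
from h import *
c=shot('top'); P=world(c); hsv=cv2.cvtColor(c['color'],cv2.COLOR_RGB2HSV); Z=P[...,2]
m=np.zeros(Z.shape,bool); m[172:240,182:350]=1
b=m&(hsv[...,0]>12)&(hsv[...,0]<32)&(hsv[...,1]>50)&(Z>.035)&(Z<.062)
q=P[b]; u=np.array([.065,.998]); s=q[:,:2]@u
print(b.sum(),'box',cv2.minAreaRect(q[:,:2].astype(np.float32)),'z med',np.median(q[:,2]))
for a in np.arange(.0,.35,.03):
    k=(s>a)&(s<a+.03)
    if k.sum()>20: print(round(a,2),k.sum(),np.median(q[k,2]).round(4))
print(monitor.get_obs()['ft_force'])
E
python3 m.py
```

```text
557 box ((0.5277683138847351, 0.18952304124832153), (0.25402650237083435, 0.10916990041732788), 82.91641998291016) z med 0.04595546557518287
0.09 28 0.0469
0.15 25 0.0449
0.18 72 0.0458
0.21 92 0.046
0.24 72 0.0459
0.27 60 0.0455
0.3 104 0.0459
0.33 103 0.0463
[-1.31524207 -4.89759091  1.82402463]
```

The panel top now reads 0.046 m along its whole length (it was 0.054), so the board has dropped. I'll nudge it slightly to feel for the notch walls.

Call:
arm_command(targets=[[[-0.06, 0, 0], [0, 0, 0], 1], [[-0.06, 0, 0], [0, 0, 0], 1]])

```text
time: 7.2
tcp_pos: [0.5141, 0.0579, 0.0348]
tool_rot: [3.138, -0.003, -1.636]
ft_force: [0.4, -7.1, 2.1]
width: -0.0003
finger_force: 3.6
```

Call:
arm_command(targets=[[[-0.06, 0, 0], [0, 0, 0], 1], [[-0.06, 0, 0], [0, 0, 0], 1]])

```text
time: 7.4
tcp_pos: [0.5141, 0.0593, 0.0349]
tool_rot: [3.137, -0.006, -1.635]
ft_force: [3.9, -19.0, 2.1]
width: 0.0001
finger_force: 9.9
```

The force rose sharply to 19 N, so the board is seated against the notch walls. Next I'll back off, go up and over to the outer side of the stud.

Call:
arm_command(targets=[[[0.2, 0, 0], [0, 0, 0], 1], [[0.4, 0, 0], [0, 0, 0], 1], [[0, 0, -0.8], [0, 0, 0], 1], [[0, 0, -1], [0, 0, 0], 1], [[0, 0, -1], [0, 0, 0], 1]])

```text
time: 7.9
tcp_pos: [0.5146, 0.0475, 0.1057]
tool_rot: [3.141, 0.0, -1.636]
ft_force: [-0.2, -0.1, -0.6]
width: -0.0004
finger_force: 0.0
```

Call:
arm_command(targets=[[[0, 0.7, -0.6], [0, 0, 0], 1], [[0, 1, 0], [0, 0, 0], 1], [[0, 1, 0], [0, 0, 0], 1], [[0, 1, 0], [0, 0, 0], 1], [[0, 0.8, 0], [0, 0, 0], 1]])

```text
time: 8.4
tcp_pos: [0.4011, 0.0548, 0.1201]
tool_rot: [-3.141, 0.001, -1.636]
ft_force: [0.2, -0.5, -0.3]
width: -0.0001
finger_force: 0.0
```

```bash
cat > m2.py <<'E'
from h import *
import sys
c=shot('top'); P=world(c); hsv=cv2.cvtColor(c['color'],cv2.COLOR_RGB2HSV); Z=P[...,2]
m=np.zeros(Z.shape,bool); m[172:250,182:350]=1
b=m&(hsv[...,0]>12)&(hsv[...,0]<32)&(hsv[...,1]>50)&(Z>.035)&(Z<.062)
q=P[b]; print('board',b.sum(),cv2.minAreaRect(q[:,:2].astype(np.float32)),np.median(q[:,2]))
red=m&((hsv[...,0]<8)|(hsv[...,0]>172))&(hsv[...,1]>130)&(Z>.048)&(Z<.062)
q=P[red]; print('red',red.sum(),cv2.minAreaRect(q[:,:2].astype(np.float32)))
x0,y0=180,155
cv2.imwrite(f'pics/{sys.argv[1]}.png',cv2.resize(c['color'][y0:y0+100,x0:x0+130],None,fx=5,fy=5,interpolation=cv2.INTER_CUBIC)[:,:,::-1])
for p in [(265,195),(265,200),(265,205),(262,200),(268,200),(259,200),(256,200),(253,200),(248,200),(240,200)]: print(p,P[p[1],p[0]].round(3),c['color'][p[1],p[0]])
print(monitor.get_obs()['tcp_pos'])
E
python3 m2.py d
```

```text
board 2223 ((0.5235417485237122, 0.19344395399093628), (0.25051024556159973, 0.11310552805662155), 86.23363494873047) 0.045978347492628344
red 128 ((0.4433535635471344, 0.12308062613010406), (0.07203409075737, 0.020997708663344383), 75.87648010253906)
(265, 195) [0.546 0.106 0.044] [240 210 141]
(265, 200) [0.532 0.106 0.04 ] [241 212 136]
(265, 205) [0.517 0.106 0.045] [228 191 121]
(262, 200) [0.531 0.115 0.044] [241 211 138]
(268, 200) [0.531 0.098 0.044] [242 212 140]
(259, 200) [0.531 0.123 0.046] [238 204 128]
(256, 200) [0.531 0.132 0.048] [238 205 134]
(253, 200) [0.531 0.14  0.044] [237 207 130]
(248, 200) [0.531 0.155 0.044] [234 201 128]
(240, 200) [0.531 0.177 0.05 ] [31 30 30]
[0.3980366  0.05401952 0.1197703 ]
```

View pics/d.png

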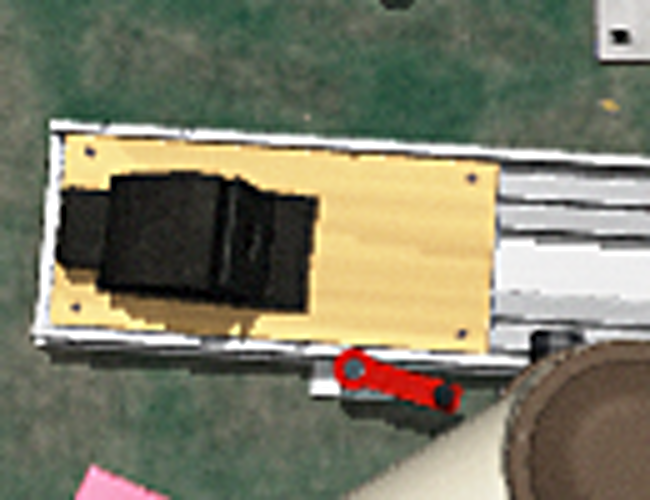

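Board seated (top at 0.046) and the housing is upright, with its rear about 20 mm ahead of the pivot. The bar is clear at crop (350–460, 370–398), θ ≈ −0.18. I'll lower outside the stud.

Call:
arm_command(targets=[[[0, 0, 1], [0, 0, 0], 1], [[0, 0, 1], [0, 0, 0], 1], [[-0.9, 0, 0.16], [0, 0, 0], 1], [[-1, 0, 0], [0, 0, 0], 1], [[0, 0, 0], [0, 0, 0], 1]])

```text
time: 8.95
tcp_pos: [0.4069, 0.1046, 0.0662]
tool_rot: [-3.14, 0.001, -1.633]
ft_force: [0.5, 0.1, 0.2]
width: -0.0001
finger_force: 0.0
```

Call:
arm_command(targets=[[[0, -0.25, 0], [0, 0, 0], 1], [[0, -0.25, 0], [0, 0, 0], 1], [[0.08, -0.2, 0], [0, 0, 0], 1], [[0.1, -0.2, 0], [0, 0, 0], 1]])

```text
time: 9.35
tcp_pos: [0.4281, 0.0957, 0.0661]
tool_rot: [3.142, 0.0, -1.637]
ft_force: [-0.5, 1.0, 0.4]
width: -0.0
finger_force: 0.5
```

Call:
arm_command(targets=[[[0.06, -0.28, 0], [0, 0, 0], 1], [[0.02, -0.28, 0], [0, 0, 0], 1], [[-0.02, -0.28, 0], [0, 0, 0], 1], [[-0.04, -0.28, 0], [0, 0, 0], 1]])

```text
time: 9.75
tcp_pos: [0.456, 0.0938, 0.066]
tool_rot: [3.141, -0.0, -1.636]
ft_force: [-1.4, 0.6, -0.3]
width: 0.0002
finger_force: 0.5
```

Call:
arm_command(targets=[[[-0.06, -0.24, 0], [0, 0, 0], 1], [[-0.08, -0.24, 0], [0, 0, 0], 1], [[-0.1, -0.24, 0], [0, 0, 0], 1], [[-0.2, -0.26, 0], [0, 0, 0], 1], [[-0.22, -0.26, 0], [0, 0, 0], 1]])

```text
time: 10.25
tcp_pos: [0.4879, 0.1088, 0.066]
tool_rot: [3.141, -0.0, -1.635]
ft_force: [-1.3, -1.1, -0.1]
width: -0.0002
finger_force: 0.5
```

```bash
python3 m2.py e
```

```text
board 637 ((0.5264155864715576, 0.23086613416671753), (0.17497995495796204, 0.11212819069623947), 86.45775604248047) 0.045952543551599064
red 0 ((0.0, 0.0), (0.0, 0.0), 0.0)
(265, 195) [0.494 0.12  0.425] [119 101  81]
(265, 200) [0.485 0.12  0.426] [113  97  75]
(265, 205) [0.476 0.12  0.426] [115  99  80]
(262, 200) [0.485 0.125 0.425] [120  96  80]
(268, 200) [0.485 0.114 0.426] [116  96  82]
(259, 200) [0.485 0.131 0.425] [90 72 57]
(256, 200) [0.485 0.136 0.424] [86 66 53]
(253, 200) [0.486 0.142 0.418] [66 56 44]
(248, 200) [0.489 0.151 0.397] [238 231 207]
(240, 200) [0.49  0.167 0.385] [199 192 171]
[0.48962502 0.109805   0.06623244]
```

View pics/e.png

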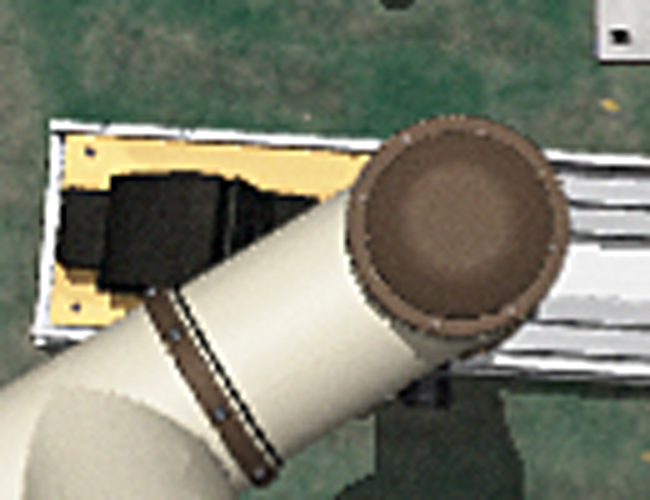

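The arm hides the latch in this view, but the contact force of about 1.7 N agrees with pushing the stud. I'll continue.

Call:
arm_command(targets=[[[-0.16, -0.14, 0], [0, 0, 0], 1], [[-0.16, -0.14, 0], [0, 0, 0], 1], [[-0.17, -0.08, 0], [0, 0, 0], 1], [[-0.17, -0.06, 0], [0, 0, 0], 1]])

```text
time: 10.7
tcp_pos: [0.4991, 0.1246, 0.066]
tool_rot: [3.141, -0.0, -1.636]
ft_force: [-0.7, -0.2, 0.3]
width: -0.0001
finger_force: 0.5
```

Call:
arm_command(targets=[[[-0.1, 0, 0], [0, 0, 0], 1]])

```text
time: 10.8
tcp_pos: [0.4998, 0.1273, 0.0661]
tool_rot: [-3.141, 0.0, -1.635]
ft_force: [1.2, -1.1, -1.5]
width: -0.0003
finger_force: 0.6
```

Call:
arm_command(targets=[[[-0.08, 0, 0], [0, 0, 0], 1], [[-0.08, 0, 0], [0, 0, 0], 1]])

```text
time: 11.0
tcp_pos: [0.4997, 0.1299, 0.0663]
tool_rot: [-3.142, -0.002, -1.635]
ft_force: [5.1, -11.6, -0.2]
width: 0.0001
finger_force: 5.6
```

Call:
arm_command(targets=[[[-0.03, 0, 0], [0, 0, 0], 1], [[0, 0, 0], [0, 0, 0], 1]])

```text
time: 11.2
tcp_pos: [0.4997, 0.1297, 0.0663]
tool_rot: [3.141, -0.003, -1.635]
ft_force: [3.9, -8.4, 0.7]
width: 0.0
finger_force: 4.3
```

Call:
arm_command(targets=[[[0.3, 0, 0], [0, 0, 0], 1], [[0.6, 0, 0], [0, 0, 0], 1], [[0, 0, -1], [0, 0, 0], 1], [[0, 0, -1], [0, 0, 0], 1], [[0.5, 0, -1], [0, 0, 0], 1]])

```text
time: 11.7
tcp_pos: [0.4973, 0.0966, 0.1419]
tool_rot: [-3.141, 0.001, -1.634]
ft_force: [-0.2, 1.1, -0.4]
width: -0.0001
finger_force: 0.0
```

Call:
arm_command(targets=[[[1, 0, -0.5], [0, 0, 0], 1], [[1, 0, -0.5], [0, 0, 0], 1], [[1, 0, 0], [0, 0, 0], 1], [[1, 0, 0], [0, 0, 0], 1], [[1, 0, 0], [0, 0, 0], 1]])

```text
time: 12.2
tcp_pos: [0.4887, -0.0294, 0.1663]
tool_rot: [-3.141, 0.001, -1.636]
ft_force: [0.6, 0.5, 0.2]
width: -0.0002
finger_force: 0.0
```

```bash
python3 m2.py f
```

```text
board 1080 ((0.5238732695579529, 0.19334393739700317), (0.2499639391899109, 0.11220292747020721), 86.25265502929688) 0.046053722672103344
red 0 ((0.0, 0.0), (0.0, 0.0), 0.0)
(265, 195) [0.488 0.121 0.472] [187 165 124]
(265, 200) [0.477 0.122 0.494] [211 203 183]
(265, 205) [0.468 0.123 0.501] [229 222 203]
(262, 200) [0.477 0.127 0.491] [207 202 178]
(268, 200) [0.477 0.117 0.494] [218 211 189]
(259, 200) [0.478 0.132 0.489] [200 193 171]
(256, 200) [0.478 0.137 0.486] [195 189 167]
(253, 200) [0.478 0.142 0.484] [180 173 156]
(248, 200) [0.479 0.15  0.477] [165 150 130]
(240, 200) [0.53  0.177 0.053] [32 30 30]
[ 0.48782733 -0.03170606  0.16606274]
```

View pics/f.png

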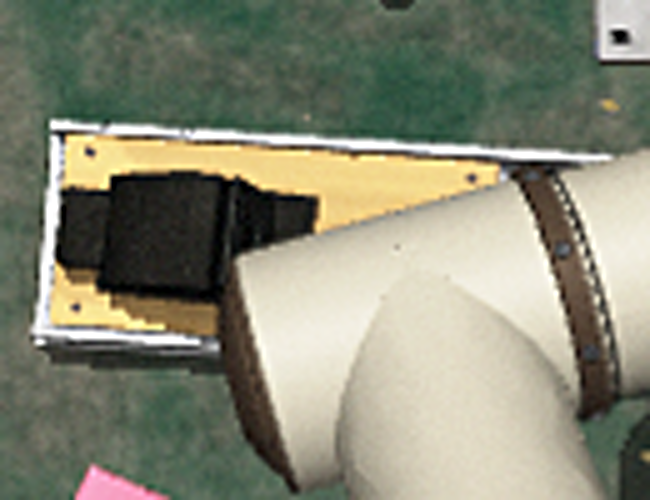

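The arm still hides the latch, so I'll move farther away.

Call:
arm_command(targets=[[[1, 0, -0.6], [0, 0, 0], 1], [[1, 0, -0.6], [0, 0, 0], 1], [[1, 0, 0], [0, 0, 0], 1], [[1, 0, 0], [0, 0, 0], 1], [[1, 0, 0], [0, 0, 0], 1]])

```text
time: 12.75
tcp_pos: [0.4806, -0.154, 0.1963]
tool_rot: [-3.141, 0.001, -1.636]
ft_force: [0.6, 0.1, -0.6]
width: -0.0003
finger_force: 0.0
```

Call:
arm_command(targets=[[[1, 0, 0], [0, 0, 0], 1], [[1, 0, 0], [0, 0, 0], 1], [[1, 0, 0], [0, 0, 0], 1], [[1, 0, 0], [0, 0, 0], 1], [[1, 0, 0], [0, 0, 0], 1]])

```text
time: 13.25
tcp_pos: [0.4724, -0.2787, 0.196]
tool_rot: [-3.141, 0.001, -1.636]
ft_force: [0.8, 0.1, 1.3]
width: 0.0002
finger_force: 0.0
```

Call:
arm_command(targets=[[[1, 0, 0], [0, 0, 0], 1], [[1, 0, 0], [0, 0, 0], 1], [[1, 0, 0], [0, 0, 0], 1], [[0, 0, 0], [0, 0, 0], 1], [[0, 0, 0], [0, 0, 0], 1]])

```text
time: 13.75
tcp_pos: [0.4675, -0.3527, 0.1957]
tool_rot: [3.141, 0.001, -1.637]
ft_force: [-0.1, 1.1, 0.4]
width: -0.0001
finger_force: 0.0
```

```bash
python3 m2.py g | head -2
```

```text
board 2124 ((0.5235605239868164, 0.19328898191452026), (0.24991433322429657, 0.11308088898658752), 86.07946014404297) 0.046039231479259514
red 122 ((0.47502797842025757, 0.1476556360721588), (0.019706089049577713, 0.07092432677745819), 89.857421875)
```

View pics/g.png

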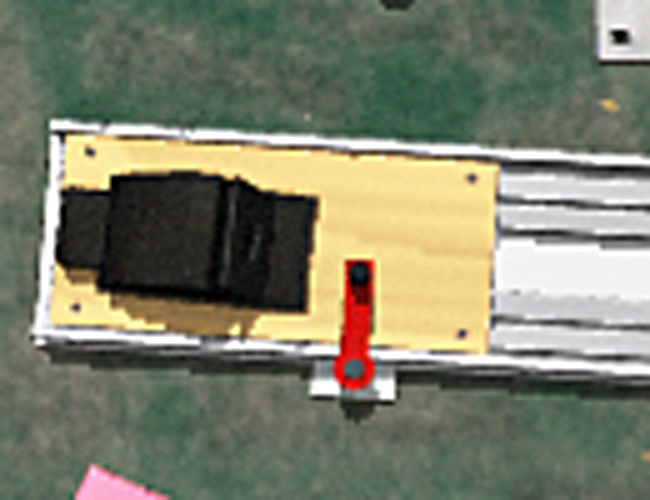

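The latch lies square across the board: pivot (353,370), stud (359,273), parallel to the board's rear edge, and its stop was felt at 11 N. The board is seated, the housing is untouched and upright, and the arm is clear.

```bash
python3 -c "
from workcell import r
print(r.close_job())"
```

```text
the job is handed in; nothing more can be done
None
```

Job handed in: the board is dropped into its notches and felt against the notch walls, the latch is across the board at its end stop, the housing is still standing and was not touched, and the arm is clear (about 14 s used).

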